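# Change over the trays of a cassette rack

## Robot

A 6-joint arm with a two-finger parallel gripper is mounted at the origin on a cart in front of the work surface, level with it; the furniture and walls round the work are solid. World frame = base frame: x ahead of the robot, y to its left, z up, the work surface at z = 0. Lengths are in m, angles in rad, forces in N, time in s.
With the tool pointing down it reaches from about 0.425 to 0.95 m from the base axis. Payload 3.5 kg.
Tool frame: the origin (TCP) lies on the centre line of the jaws, within the pads' length; the fingertips stand 11 mm ahead of it and the grasp point (between the pads) lies 8 mm behind it; y points along the fingers, x is the direction in which the jaws open and shut, and the axes are right-handed (so a half turn about y gives the same grasp; the last joint's range is limited). The gripper opens to 85 mm and grips with 20 to 120 N. Pads are 22 mm wide; open, the fingers measure 114 mm over their backs; the gripper's body (76 mm by 85 mm) begins 54 mm behind the grasp point. The pads swing forward as they close: fully open they stand 13 mm farther back than shut.
Start: joints at [1.135, 0.286, 1.577, -0, 1.279, -0.15], TCP at [0.19, 0.648, 0.242] pointing down, gripper open.
Joint ranges: [-2.77, 2.77], [-0.9, 2.22], [0.21, 2.48], [-1.53, 4.67], [0.24, 2.81], [-2.84, 2.84]. Speed limits (rad/s): [2.79, 2.79, 3.14, 3.14, 3.14, 3.14].

## Interface

Orientations are given as a unit quaternion [x, y, z, w].
In Python, from plant import get_state, read_camera, sign_off gives the robot as it stands.
- The arm moves only by the shell command python3 -m inch 'ROWS' [FORCE]. ROWS is JSON, a list of rows, each an object of numbers: "ax", "ay", "az": the turn, a rotation vector about the tool's x, y, z in rad; "x", "y", "z": the shift along the tool's x, y, z in mm; "hand": the closure, from -1 (fully open) to 1 (shut). In form: [{"ax": .., "ay": .., "az": .., "x": .., "y": .., "z": .., "hand": ..}, ...]. A call has 1 to 5 rows; each row shifts and turns the commanded pose from where the row before left it, along the tool's axes as they then stand; what a row does not reach is not made up. A row lasts 1/12 s, in which the tool goes at most 41.7 mm and 7.16 degrees, less where a joint would pass 70% of its speed; a pose out of reach is approached as far as the arm can. A call with a gripper value outside its range is refused whole. The fingers move at their own pace and stop on an object; FORCE is the grip in N (left out, the last holds). Time passes only in rows, so rows that do not move let the fingers close. It gives the time, the measured TCP pose, the force and the opening at its end, in the units of the state.
- get_state(): the state, without advancing time (a new reading comes with each control period).
- read_camera(name): name is "side" or "top" or "wrist"; returns a dict with "img" (400x640x3 uint8, red, green, blue), "fov_y" (degrees; the focal length in pixels is half the picture's height over the tangent of half this angle, whatever the lens; pixels are square), "cx", "cy" (the principal point, pixels), "T" (4x4, takes a point from camera to world coordinates); the wrist camera has in their place "T_tool_cam" (4x4, takes a point from camera to tool coordinates, whose origin is the TCP and whose axes are the tool frame's). Camera axes: x right, y down, z forward; pixel columns grow to the right and rows downward; lengths in m; the calibration is good to about 2 mm. A picture is of the moment at which its call begins: read the wrist's pose just before it. There is no depth.
- sign_off(): hands the job in, once; it reports no verdict.
The state is a dict: "time": time; "qpos": joint angles; "dq": joint speeds; "joint_efforts": joint torques, N m; "eef_pos": TCP position; "tcp_rot": TCP orientation; "contact_force": force on the tool from outside, world axes, zero at the start; "wrist_torque": the same for the moment, N m; "opening": opening from 0.0 (shut) to 1.0 (fully open).
Only numpy, scipy, OpenCV 4.12 (cv2) and the standard library are available. Lean on these libraries where they do the work, as an engineer would, in place of code of your own. Each camera call takes 0.05 s, during which the arm holds its last target. There are 200 camera calls.

## Task

On the small rack behind the closed laptop, the tray with the white cassette has been left out: first push it fully home by its upright lip. Then hook a fingertip behind the lip of the tray that carries the green cassette and draw that tray out along its rails as far as it goes. Leave the tray with the orange cassette shut, let the cassettes lie in their trays without touching or lifting them, and do not disturb the timer or the specimen pot to the right.

Things in the scene. Friction and masses are not known exactly. Their poses are not given: they have to be found in the camera images.
- rack: fixed white plinth 112 (x) x 164 (y) x 28 mm high behind the closed laptop (its top 27 mm high); origin at the centre of its underside, -x is the front, towards the robot. On it three lanes, 50 mm apart along y, order varies; in each a tray slides along x between side rails (tops 48 mm above the worktop) that begin 39 mm behind the centre of a home tray's lip
- tray_white (a joint): how far the tray carrying the white cassette is drawn out, m: 0 = fully home against its stop, 0.060 = fully out at its front stop; grows as the tray moves along the rack's -x (towards the robot). It stays where left; sliding friction about 1.5 N (damped, 6 N per m/s), no latch
- tray_green (a joint): how far the tray carrying the green cassette is drawn out, m: 0 = fully home against its stop, 0.060 = fully out at its front stop; grows as the tray moves along the rack's -x (towards the robot). It stays where left; sliding friction about 1.5 N (damped, 6 N per m/s), no latch
- tray_orange (a joint): how far the tray carrying the orange cassette is drawn out, m: 0 = fully home against its stop, 0.060 = fully out at its front stop; grows as the tray moves along the rack's -x (towards the robot). It stays where left; sliding friction about 1.5 N (damped, 6 N per m/s), no latch
- tray_white_lip (a point): centre of the upright black lip at the front end of the white cassette's tray, rides with it; axes as the rack's. Lip 34 mm wide (y), 6 mm thick (x) with a bead along its top 6 mm to its rear and 3 mm to its front of this point. Its top is 20 mm above this point, the tray floor 18 mm below, the worktop 55 mm below. The floor behind the lip is clear for 65 mm, up to the cassette pocket
- tray_green_lip (a point): centre of the upright black lip at the front end of the green cassette's tray, rides with it; axes as the rack's. Lip 34 mm wide (y), 6 mm thick (x) with a bead along its top 6 mm to its rear and 3 mm to its front of this point. Its top is 20 mm above this point, the tray floor 18 mm below, the worktop 55 mm below. The floor behind the lip is clear for 65 mm, up to the cassette pocket
- tray_orange_lip (a point): centre of the upright black lip at the front end of the orange cassette's tray, rides with it; axes as the rack's. Lip 34 mm wide (y), 6 mm thick (x) with a bead along its top 6 mm to its rear and 3 mm to its front of this point. Its top is 20 mm above this point, the tray floor 18 mm below, the worktop 55 mm below. The floor behind the lip is clear for 65 mm, up to the cassette pocket
- cassette_white: white flat tissue cassette, 41 x 29 x 6 mm, 12 g, lying loose in the shallow pocket of its tray, pocket 61 x 31 mm, walls 6 mm high, its centre 100 mm behind the lip's centre; origin at the centre of its underside
- cassette_green: green flat tissue cassette, 41 x 29 x 6 mm, 12 g, lying loose in the shallow pocket of its tray, pocket 61 x 31 mm, walls 6 mm high, its centre 100 mm behind the lip's centre; origin at the centre of its underside
- cassette_orange: orange flat tissue cassette, 41 x 29 x 6 mm, 12 g, lying loose in the shallow pocket of its tray, pocket 61 x 31 mm, walls 6 mm high, its centre 100 mm behind the lip's centre; origin at the centre of its underside
- timer: bench timer, white, 32 x 66 x 67 mm, loose bystander at the right edge beside the laptop; origin at the centre of its underside
- specimen_pot_5: screw-lid specimen pot, white lid, 49 mm across, 65 mm high, loose bystander to the right of the rack; origin at the centre of its underside

How it is judged:
On the way, in this order (a step that is already met when the one before it is completed fails the run):
1. the tray with the white cassette is pushed fully home while the green one is still in (value of joint tray_white below 0.004 m and value of joint tray_green below 0.02 m), for 0.2 s.
2. the tray with the green cassette is drawn out to its stop (value of joint tray_green above 0.056 m), for 0.2 s.
At the end, for the whole second after the job is handed in: the tray with the green cassette is out to within 5 mm of its 60 mm stop and at rest, the tray with the white cassette is home within 5 mm, the tray with the orange cassette within 8 mm, and all three cassettes lie flat in the pockets of their own trays (value of joint tray_green above 0.055 m and value of joint tray_white below 0.005 m and value of joint tray_orange below 0.008 m and z of cassette_white in the frame of tray_white_lip between -0.024 and -0.01 m and x of cassette_white in the frame of tray_white_lip between 0.078 and 0.122 m and z of cassette_green in the frame of tray_green_lip between -0.024 and -0.01 m and x of cassette_green in the frame of tray_green_lip between 0.078 and 0.122 m and z of cassette_orange in the frame of tray_orange_lip between -0.024 and -0.01 m and x of cassette_orange in the frame of tray_orange_lip between 0.078 and 0.122 m and velocity of joint tray_green below 0.005 m/s and linear speed of each of cassette_white, cassette_green, cassette_orange below 0.02 m/s); the robot touches nothing.
It fails at once if the tray with the orange cassette is pulled out by more than 12 mm (value of joint tray_orange above 0.012 m).
It fails at once if a cassette is touched by the robot (more than 0.5 N) (contact force between any of cassette_white, cassette_green, cassette_orange and the fingers above 0.5 N or contact force between any of cassette_white, cassette_green, cassette_orange and the arm above 0.5 N).
It fails at once if a cassette is lifted out of its pocket (z of cassette_white in the frame of tray_white_lip above -0.006 m or z of cassette_green in the frame of tray_green_lip above -0.006 m or z of cassette_orange in the frame of tray_orange_lip above -0.006 m).
It fails at once if timer or pot moved by more than 20 mm or tipped (distance of any of timer, specimen_pot_5 from where it was at the start of the episode above 0.02 m or angle between any of timer, specimen_pot_5's own z axis and vertical above 0.3 rad).
It also fails if it takes over 45 s, if anything falls off the work surface, if the arm or the gripper's body presses on something with over 40 N, if the wrist force passes 120 N, or if a joint passes its speed limit or range.

## Working session

There is one attempt and no reset: what is moved stays moved. The work goes in short steps, Python scripts to look and compute and a shell command to move; the robot and the scene stay as the last step left them, time stands still between calls to the robot, and variables do not carry over. Pictures are saved under pics/ and viewed, about 8 in all and at most 12, crops included, and the job is handed in when it is done.

```bash
mkdir -p pics
python3 - <<'E'
from plant import *
import cv2,numpy as np
s=get_state();print({k:np.round(v,4).tolist() for k,v in s.items()})
for n in("top","side","wrist"):
    c=read_camera(n);cv2.imwrite(f"pics/{n}0.png",c["img"][:,:,::-1])
    print(n,{k:np.round(v,4).tolist() for k,v in c.items() if k!="img"})
E
```

```text
{'time': 0.0, 'qpos': [1.135, 0.2872, 1.5782, -0.0, 1.2786, -0.15], 'dq': [0.0003, 0.0004, 0.0017, 0.0005, 0.0013, -0.0004], 'joint_efforts': [-0.0012, -40.6001, -29.2617, -0.0003, 0.0057, -0.0], 'eef_pos': [0.19, 0.647, 0.2409], 'tcp_rot': [0.5665, 0.4229, -0.4245, -0.5657], 'contact_force': [0.4453, -0.1831, 0.9001], 'wrist_torque': [0.0347, 0.0389, 0.0405], 'opening': 0.9997}
top {'fov_y': 43.3547, 'cx': 309.215, 'cy': 208.7246, 'T': [[0.0017, -0.9976, 0.0694, 0.5794], [-1.0, -0.0017, 0.0007, -0.2211], [-0.0006, -0.0694, -0.9976, 0.9402], [0.0, 0.0, 0.0, 1.0]]}
side {'fov_y': 46.3647, 'cx': 321.6726, 'cy': 200.4651, 'T': [[-0.5766, 0.6939, -0.4312, 1.0094], [0.817, 0.4898, -0.3043, 0.0195], [0.0, -0.5278, -0.8494, 0.8029], [0.0, 0.0, 0.0, 1.0]]}
wrist {'fov_y': 62.1547, 'cx': 321.2551, 'cy': 199.1183, 'T_tool_cam': [[1.0, 0.0001, 0.0, -0.0005], [0.0, -0.2893, 0.9572, -0.1315], [0.0001, -0.9572, -0.2893, 0.0751], [0.0, 0.0, 0.0, 1.0]]}
```

View pics/top0.png

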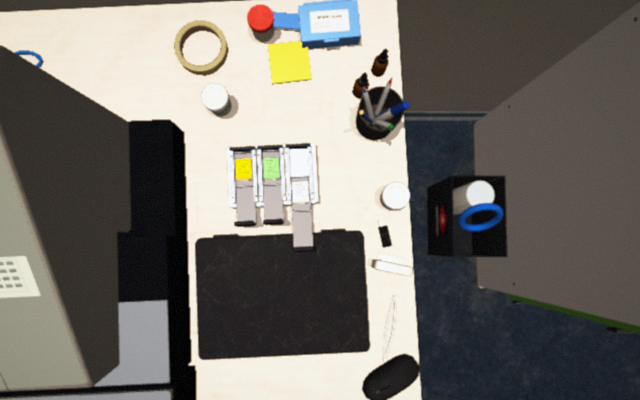

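View pics/side0.png

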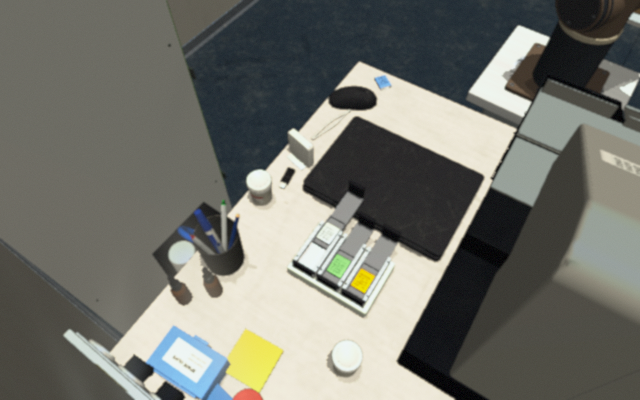

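The top view shows the orange, green and white lanes from left to right. The lips are near (245,222), (273,221) and (303,247), and the white tray is out over the laptop. A tall instrument stands on the left, and the side view agrees with all of this. The instrument lies between the arm and the rack, so I need its height before swinging.

```bash
cat > h.py <<'E'
import numpy as np,cv2
from plant import *
from scipy.spatial.transform import Rotation as R
def ray(c,u,v,T=None):
    T=c["T"] if T is None else T; T=np.array(T)
    f=200/np.tan(np.radians(c["fov_y"]/2))
    return T[:3,3],T[:3,:3]@np.array([(u-c["cx"])/f,(v-c["cy"])/f,1])
def onz(c,u,v,z,T=None):
    o,d=ray(c,u,v,T);return o+d*(z-o[2])/d[2]
def proj(c,P,T=None):
    T=np.array(c["T"] if T is None else T);f=200/np.tan(np.radians(c["fov_y"]/2))
    p=T[:3,:3].T@(np.array(P)-T[:3,3]);return np.array([c["cx"]+f*p[0]/p[2],c["cy"]+f*p[1]/p[2]])
def tri(a,b):
    (o,d),(p,e)=a,b;d=d/np.linalg.norm(d);e=e/np.linalg.norm(e)
    s=np.linalg.lstsq(np.c_[d,-e],p-o,rcond=None)[0]
    A=o+d*s[0];B=p+e*s[1];return (A+B)/2,np.linalg.norm(A-B)
E
python3 - <<'E'
from h import *
t=read_camera("top");s=read_camera("side")
st=get_state();print(np.round(R.from_quat(st["tcp_rot"]).as_matrix(),3).tolist())
hsv=cv2.cvtColor(t["img"],cv2.COLOR_RGB2HSV)
for n,lo,hi in(("or",20,32),("gr",40,75)):
    m=cv2.inRange(hsv,(lo,90,60),(hi,255,255));m[:140]=0;m[200:]=0;m[:,:230]=0;m[:,320:]=0
    v,u=np.nonzero(m);print(n,len(u),u.mean(),v.mean(),onz(t,u.mean(),v.mean(),.043).round(4))
for u,v in((245,222),(273,221),(303,247)):print(u,v,onz(t,u,v,.075).round(4))
print("edges at z=0",[onz(t,u,v,0).round(3).tolist() for u,v in((185,130),(130,120),(190,390),(60,235),(130,235))])
print("label",tri(ray(t,10,278),ray(s,625,165)))
a=cv2.resize(t["img"][130:265,210:340],None,fx=5,fy=5,interpolation=2)[:600]
b=cv2.resize(t["img"][100:400,0:220],None,fx=1,fy=1)
cv2.imwrite("pics/crop.png",cv2.resize(t["img"][135:265,215:335],None,fx=4.5,fy=4.5,interpolation=2)[:,:,::-1])
E
```

```text
[[0.282, -0.001, -0.959], [0.959, -0.001, 0.282], [-0.001, -1.0, 0.0]]
or 359 242.95264623955433 168.5208913649025 [ 0.714  -0.1013  0.043 ]
gr 312 270.74038461538464 167.93910256410257 [ 0.7152 -0.1512  0.043 ]
245 222 [ 0.6165 -0.1101  0.075 ]
273 221 [ 0.6183 -0.1582  0.075 ]
303 247 [ 0.5737 -0.21    0.075 ]
edges at z=0 [[0.794, 0.015, 0.0], [0.813, 0.12, 0.0], [0.312, -0.003, 0.0], [0.595, 0.245, 0.0], [0.595, 0.114, 0.0]]
label (array([0.53942312, 0.12266691, 0.35946298]), np.float64(0.000915705395717818))
```

View pics/wrist0.png

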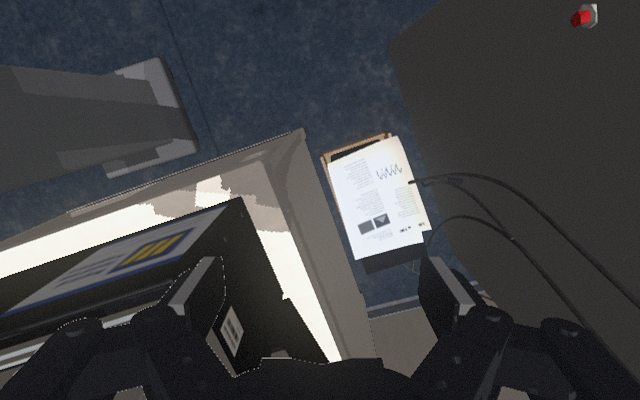

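View pics/crop.png

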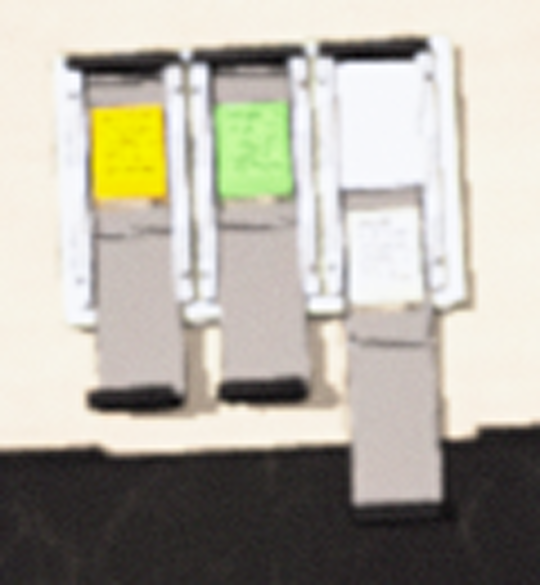

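The crop puts the lips at top-image pixels (245,223) for orange, (273.4,221.4) for green and (303,249) for white, with the rack yawed about 4–5°. The wrist view shows a boxy device with a sticker at the lower left, which is on the rack side of the arm. I'll work out the obstacle's extents next.

Run:
```python
import cv2,numpy as np
t=cv2.imread("pics/top0.png");s=cv2.imread("pics/side0.png")
a=cv2.resize(t[0:400,0:200],None,fx=1.5,fy=1.5);b=cv2.resize(s[0:400,380:640],None,fx=1.5,fy=1.5)
o=np.hstack([a,b]);o=(255*(o/255.)**.5).astype('uint8');print(o.shape);cv2.imwrite("pics/obs.png",o)
```

```text
(600, 690, 3)
```

View pics/obs.png

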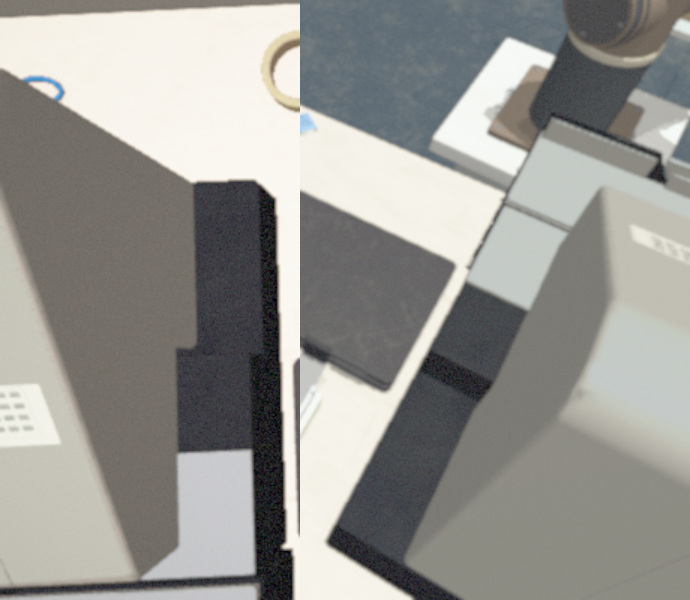

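Run:
```python
from h import *
t=read_camera("top");s=read_camera("side")
for n,a,b in(("body corner",(93,385),(583,125)),("label",(40,295),(601,151)),("base far",(170,121),(400,360)),("base step",(168,300),(492,179)),("base seam",(170,385),(515,137)),("body bottom far",(130,122),(450,374))):
    print(n,*[np.round(x,3) for x in tri(ray(t,*a),ray(s,*b))])
for z in(.05,.1,.15,.2,.3): print(z,"base front end",onz(s,547,77,z).round(3), onz(s,655/1.5+180,153/1.5,z).round(3))
T=np.eye(4);st=get_state();T[:3,:3]=R.from_quat(st["tcp_rot"]).as_matrix();T[:3,3]=st["eef_pos"]
w=read_camera("wrist");W=T@np.array(w["T_tool_cam"]);print(W[:3,3])
for z in(0,.1,.2): print(z,[onz(w,u,v,z,W).round(2)[:2].tolist() for u,v in((300,130),(240,200),(330,360),(0,240),(195,150))])
```

```text
body corner [0.39  0.07  0.254] 0.005
label [0.519 0.096 0.344] 0.001
base far [0.798 0.023 0.061] 0.008
base step [ 0.493 -0.004  0.168] 0.004
base seam [ 0.362 -0.007  0.145] 0.003
body bottom far [0.785 0.087 0.094] 0.003
0.05 base front end [ 0.062 -0.023  0.05 ] [0.049 0.13  0.05 ]
0.1 base front end [ 0.125 -0.02   0.1  ] [0.113 0.123 0.1  ]
0.15 base front end [ 0.188 -0.017  0.15 ] [0.176 0.115 0.15 ]
0.2 base front end [ 0.251 -0.014  0.2  ] [0.24  0.108 0.2  ]
0.3 base front end [ 0.377 -0.009  0.3  ] [0.368 0.093 0.3  ]
[0.11805858 0.66823245 0.37348444]
0 [[0.14, 0.64], [0.2, 0.54], [0.45, 0.58], [0.17, 0.24], [0.13, 0.52]]
0.1 [[0.14, 0.64], [0.18, 0.58], [0.36, 0.61], [0.15, 0.36], [0.13, 0.56]]
0.2 [[0.13, 0.65], [0.16, 0.61], [0.27, 0.63], [0.14, 0.47], [0.12, 0.6]]
```

The obstacle is an analyser. Its base is about 0.15 m high, and its body starts at y≈0.07 and rises from z 0.25 at x 0.39 to 0.34 or more behind. I'll lift, yaw to line up with the rack and shut the hand, then cross above it near the base.

```bash
python3 -m inch '[{"y":-40,"ay":-0.073,"hand":1},{"y":-40,"ay":-0.073,"hand":1},{"y":-40,"ay":-0.073,"hand":1},{"y":-40,"ay":-0.073,"hand":1},{"y":-40,"ay":-0.073,"hand":1}]' 40
```

```text
validation failed for argument at $[0]...
```

```bash
python3 -m inch '[{"ax":0,"ay":-0.073,"az":0,"x":0,"y":-40,"z":0,"hand":1},{"ax":0,"ay":-0.073,"az":0,"x":0,"y":-40,"z":0,"hand":1},{"ax":0,"ay":-0.073,"az":0,"x":0,"y":-40,"z":0,"hand":1},{"ax":0,"ay":-0.073,"az":0,"x":0,"y":-40,"z":0,"hand":1},{"ax":0,"ay":-0.073,"az":0,"x":0,"y":-40,"z":0,"hand":1}]' 40
```

```text
time: 0.82
eef_pos: [0.1901, 0.6473, 0.4444]
tcp_rot: [0.479, 0.52, -0.52, -0.479]
contact_force: [0.6, 0.4, 1.2]
opening: 0.298
```

```bash
python3 -m inch '[{"ax":0,"ay":0,"az":0,"x":-33.4,"y":0,"z":-12,"hand":1},{"ax":0,"ay":0,"az":0,"x":-33.4,"y":0,"z":-12,"hand":1},{"ax":0,"ay":0,"az":0,"x":-33.4,"y":0,"z":-12,"hand":1},{"ax":0,"ay":0,"az":0,"x":-33.4,"y":0,"z":-12,"hand":1},{"ax":0,"ay":0,"az":0,"x":-33.4,"y":0,"z":-12,"hand":1}]'
python3 -m inch '[{"ax":0,"ay":0,"az":0,"x":-33.4,"y":0,"z":-12,"hand":1},{"ax":0,"ay":0,"az":0,"x":-33.4,"y":0,"z":-12,"hand":1},{"ax":0,"ay":0,"az":0,"x":-33.4,"y":0,"z":-12,"hand":1},{"ax":0,"ay":0,"az":0,"x":-33.4,"y":0,"z":-12,"hand":1},{"ax":0,"ay":0,"az":0,"x":-33.4,"y":0,"z":-12,"hand":1}]'
```

```text
time: 1.23
eef_pos: [0.2635, 0.4844, 0.4424]
tcp_rot: [0.48, 0.52, -0.519, -0.48]
contact_force: [0.6, 0.0, 0.4]
opening: 0.0
time: 1.65
eef_pos: [0.3364, 0.3226, 0.4426]
tcp_rot: [0.48, 0.52, -0.519, -0.48]
contact_force: [1.1, 1.1, -0.1]
opening: -0.001
```

```bash
python3 -m inch '[{"ax":0,"ay":0,"az":0,"x":-33.4,"y":0,"z":-12,"hand":1},{"ax":0,"ay":0,"az":0,"x":-33.4,"y":0,"z":-12,"hand":1},{"ax":0,"ay":0,"az":0,"x":-33.4,"y":0,"z":-12,"hand":1},{"ax":0,"ay":0,"az":0,"x":-33.4,"y":0,"z":-12,"hand":1},{"ax":0,"ay":0,"az":0,"x":-33.4,"y":0,"z":-12,"hand":1}]'
python3 -m inch '[{"ax":0,"ay":0,"az":0,"x":-33.4,"y":0,"z":-12,"hand":1},{"ax":0,"ay":0,"az":0,"x":-33.4,"y":0,"z":-12,"hand":1},{"ax":0,"ay":0,"az":0,"x":-33.4,"y":0,"z":-12,"hand":1},{"ax":0,"ay":0,"az":0,"x":-33.4,"y":0,"z":-12,"hand":1},{"ax":0,"ay":0,"az":0,"x":-33.4,"y":0,"z":-12,"hand":1}]'
```

```text
time: 2.07
eef_pos: [0.4095, 0.1608, 0.4427]
tcp_rot: [0.48, 0.52, -0.519, -0.48]
contact_force: [0.4, -0.3, 0.0]
opening: 0.007
time: 2.48
eef_pos: [0.4826, -0.0011, 0.4427]
tcp_rot: [0.48, 0.52, -0.519, -0.48]
contact_force: [0.5, 0.2, 0.2]
opening: 0.0
```

```bash
python3 -m inch '[{"ax":0,"ay":0,"az":0,"x":-35,"y":0,"z":0,"hand":1},{"ax":0,"ay":0,"az":0,"x":-35,"y":0,"z":0,"hand":1},{"ax":0,"ay":0,"az":0,"x":-35,"y":0,"z":0,"hand":1},{"ax":0,"ay":0,"az":0,"x":-35,"y":15,"z":0,"hand":1},{"ax":0,"ay":0,"az":0,"x":-35,"y":20,"z":0,"hand":1}]'
python3 -m inch '[{"ax":0,"ay":0,"az":0,"x":-10,"y":35,"z":0,"hand":1},{"ax":0,"ay":0,"az":0,"x":0,"y":35,"z":0,"hand":1},{"ax":0,"ay":0,"az":0,"x":0,"y":35,"z":0,"hand":1},{"ax":0,"ay":0,"az":0,"x":0,"y":35,"z":0,"hand":1},{"ax":0,"ay":0,"az":0,"x":0,"y":0,"z":0,"hand":1}]'
python3 - <<'E'
from h import *
st=get_state();T=np.eye(4);T[:3,:3]=R.from_quat(st["tcp_rot"]).as_matrix();T[:3,3]=st["eef_pos"]
w=read_camera("wrist");W=T@np.array(w["T_tool_cam"]);np.savez("w1.npz",W=W,img=w["img"],T=T)
print(T.round(3),st["qpos"]);cv2.imwrite("pics/w1.png",w["img"][:,:,::-1])
E
```

```text
time: 2.9
eef_pos: [0.4967, -0.1759, 0.4097]
tcp_rot: [0.482, 0.52, -0.519, -0.478]
contact_force: [0.3, -1.3, 0.1]
opening: -0.0
time: 3.32
eef_pos: [0.4931, -0.1817, 0.2586]
tcp_rot: [-0.475, -0.518, 0.52, 0.485]
contact_force: [-1.3, 0.2, -1.2]
opening: 0.001
[[-0.078 -0.013 -0.997  0.493]
 [ 0.997  0.008 -0.079 -0.182]
 [ 0.009 -1.     0.013  0.259]
 [ 0.     0.     0.     1.   ]] [-5.46259488e-01 -5.06728934e-02  1.91585170e+00 -3.29486526e-05
  1.29189270e+00 -2.19566735e+00]
```

View pics/w1.png

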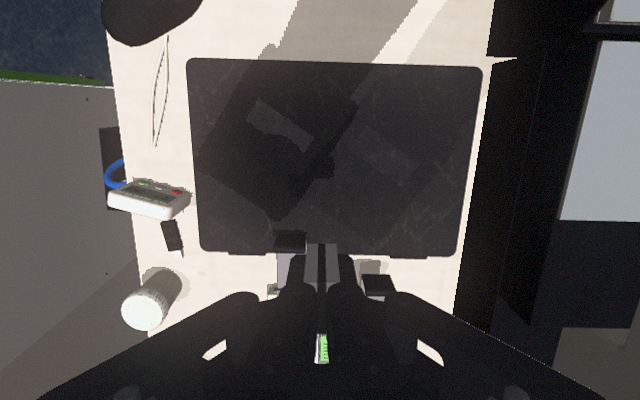

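The wrist view shows the white tray's lip at about (290,243), over the laptop edge, and the green lip at about (378,285). The timer (150,195) and pot (150,305) are off to the left and clear. I'll cross-check the lip positions.

Run:
```python
from h import *
d=np.load("w1.npz");W=d["W"];w=read_camera("wrist");t=read_camera("top")
for n,u,v in(("white front-top L",274,233),("white front-top R",306,233),("rear bot",290,252),("green fL",362,275),("green fR",393,275)):
    print(n,onz(w,u,v,.075,W).round(4))
print("top cam:",[onz(t,u,v,.075).round(4).tolist() for u,v in((245,223.2),(273.4,221.4),(303.2,248.8))])
img=d["img"][220:310,255:415];cv2.imwrite("pics/w1c.png",np.clip(cv2.resize(img,None,fx=5,fy=5,interpolation=2)[:,:,::-1].astype(float)*2.5,0,255))
```

```text
white front-top L [ 0.5501 -0.2239  0.075 ]
white front-top R [ 0.5477 -0.1914  0.075 ]
rear bot [ 0.57   -0.2065  0.075 ]
green fL [ 0.591  -0.1289  0.075 ]
green fR [ 0.5885 -0.096   0.075 ]
top cam: [[0.6144, -0.1101, 0.075], [0.6176, -0.1589, 0.075], [0.5707, -0.2103, 0.075]][ WARN:0@3.620] global loadsave.cpp:1063 imwrite_ Unsupported depth image for selected encoder is fallbacked to CV_8U.
```

View pics/w1c.png

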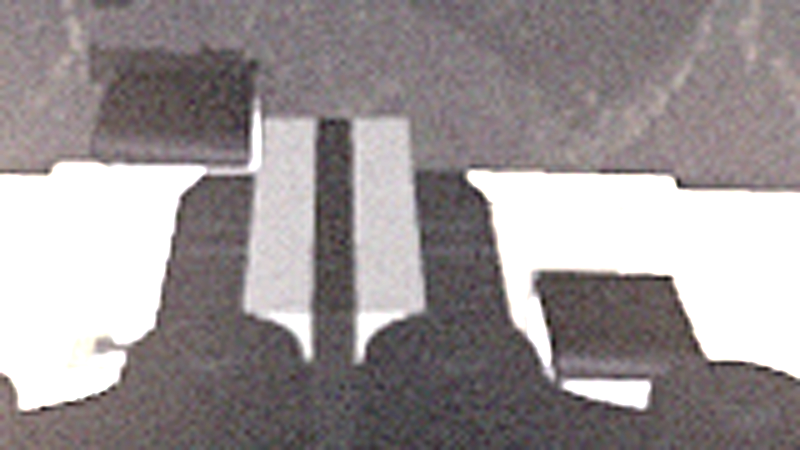

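Run:
```python
from h import *
d=np.load("w1.npz");W=d["W"];T=d["T"];w=read_camera("wrist");t=read_camera("top")
P={}
for n,u,v in(("white",289.3,250),("orange",381.5,292)): P[n]=onz(w,u,v,.075,W);print(n,"wrist",P[n].round(4))
psi=np.radians(4.5);B=np.array([[np.cos(psi),-np.sin(psi)],[np.sin(psi),np.cos(psi)]])
for n,q in(("w",P["white"]),("o",P["orange"]),("w_top",onz(t,303.2,248.8,.075)),("g_top",onz(t,273.4,221.4,.075)),("o_top",onz(t,245,223.2,.075))): print(n,"in rack axes",(B.T@q[:2]).round(4))
print("tcp in rack axes",(B.T@T[:2,3]).round(4))
```

```text
white wrist [ 0.5678 -0.2074  0.075 ]
orange wrist [ 0.6098 -0.1056  0.075 ]
w in rack axes [ 0.5498 -0.2513]
o in rack axes [ 0.5996 -0.1531]
w_top in rack axes [ 0.5524 -0.2545]
g_top in rack axes [ 0.6032 -0.2069]
o_top in rack axes [ 0.6039 -0.158 ]
tcp in rack axes [ 0.4773 -0.2199]
```

The two cameras agree to within 4 mm: the white tray is about 50 mm out, and the home lips sit at rack x≈0.600. I'll align with the white lip and descend in front of it.

```bash
python3 -m inch '[{"ax":0,"ay":0,"az":0,"x":-33,"y":20,"z":0,"hand":1},{"ax":0,"ay":0,"az":0,"x":0,"y":40,"z":0,"hand":1},{"ax":0,"ay":0,"az":0,"x":0,"y":40,"z":0,"hand":1},{"ax":0,"ay":0,"az":0,"x":0,"y":40,"z":0,"hand":1},{"ax":0,"ay":0,"az":0,"x":0,"y":20,"z":0,"hand":1}]'
python3 -m inch '[{"ax":0,"ay":0,"az":0,"x":0,"y":25,"z":0,"hand":1},{"ax":0,"ay":0,"az":0,"x":0,"y":0,"z":0,"hand":1},{"ax":0,"ay":0,"az":0,"x":0,"y":0,"z":0,"hand":1}]'
python3 - <<'E'
from h import *
s=get_state();p=np.radians(4.5);c,n=np.cos(p),np.sin(p);e=s["eef_pos"];print("rack",c*e[0]+n*e[1],-n*e[0]+c*e[1],e[2]);print(R.from_quat(s["tcp_rot"]).as_matrix().round(3).tolist())
E
```

```text
time: 3.98
eef_pos: [0.4989, -0.2163, 0.1052]
tcp_rot: [-0.479, -0.519, 0.519, 0.481]
contact_force: [-0.1, 0.3, -0.6]
opening: -0.001
time: 4.23
eef_pos: [0.5004, -0.217, 0.0834]
tcp_rot: [0.48, 0.519, -0.519, -0.479]
contact_force: [0.7, -0.3, 0.5]
opening: -0.002
rack 0.481836463534495 -0.2555964704991855 0.08344605991296195
[[-0.079, 0.001, -0.997], [0.997, -0.0, -0.079], [-0.0, -1.0, -0.001]]
```

```bash
python3 -m inch '[{"ax":0,"ay":0,"az":0,"x":2,"y":25,"z":0,"hand":1},{"ax":0,"ay":0,"az":0,"x":0,"y":0,"z":-20,"hand":1},{"ax":0,"ay":0,"az":0,"x":0,"y":0,"z":-20,"hand":1},{"ax":0,"ay":0,"az":0,"x":0,"y":0,"z":-10,"hand":1},{"ax":0,"ay":0,"az":0,"x":0,"y":0,"z":-10,"hand":1}]'
python3 -m inch '[{"ax":0,"ay":0,"az":0,"x":0,"y":0,"z":-8,"hand":1},{"ax":0,"ay":0,"az":0,"x":0,"y":0,"z":-8,"hand":1},{"ax":0,"ay":0,"az":0,"x":0,"y":0,"z":-8,"hand":1},{"ax":0,"ay":0,"az":0,"x":0,"y":0,"z":-8,"hand":1}]'
```

```text
time: 4.65
eef_pos: [0.5618, -0.2111, 0.0608]
tcp_rot: [0.481, 0.52, -0.52, -0.478]
contact_force: [-2.7, -1.6, 2.1]
opening: 0.0
time: 4.98
eef_pos: [0.5916, -0.2075, 0.0577]
tcp_rot: [-0.48, -0.519, 0.519, 0.48]
contact_force: [-2.0, -1.7, 1.6]
opening: 0.0
```

```bash
python3 -m inch '[{"ax":0,"ay":0,"az":0,"x":0,"y":0,"z":-5,"hand":1},{"ax":0,"ay":0,"az":0,"x":0,"y":0,"z":-3,"hand":1}]'
python3 -m inch '[{"ax":0,"ay":0,"az":0,"x":0,"y":0,"z":-3,"hand":1},{"ax":0,"ay":0,"az":0,"x":0,"y":0,"z":0,"hand":1}]'
```

```text
time: 5.15
eef_pos: [0.5998, -0.2067, 0.0573]
tcp_rot: [0.48, 0.519, -0.519, -0.48]
contact_force: [-1.5, -0.9, 0.4]
opening: -0.001
time: 5.32
eef_pos: [0.6025, -0.2063, 0.0571]
tcp_rot: [0.48, 0.52, -0.519, -0.48]
contact_force: [1.2, -0.5, -0.0]
opening: -0.001
```

```bash
python3 -m inch '[{"ax":0,"ay":0,"az":0,"x":0,"y":0,"z":-3,"hand":1},{"ax":0,"ay":0,"az":0,"x":0,"y":0,"z":0,"hand":1}]'
python3 -m inch '[{"ax":0,"ay":0,"az":0,"x":0,"y":0,"z":-2,"hand":1},{"ax":0,"ay":0,"az":0,"x":0,"y":0,"z":0,"hand":1}]'
python3 - <<'E'
from h import *
t=read_camera("top");cv2.imwrite("pics/t2.png",cv2.resize(t["img"][135:265,215:335],None,fx=4.5,fy=4.5,interpolation=2)[:,:,::-1])
E
```

```text
time: 5.48
eef_pos: [0.6052, -0.206, 0.057]
tcp_rot: [0.48, 0.519, -0.519, -0.48]
contact_force: [0.2, -0.3, -0.1]
opening: -0.0
time: 5.65
eef_pos: [0.6053, -0.2059, 0.057]
tcp_rot: [-0.478, -0.518, 0.521, 0.481]
contact_force: [-6.8, -0.8, 3.7]
opening: 0.001
```

View pics/t2.png

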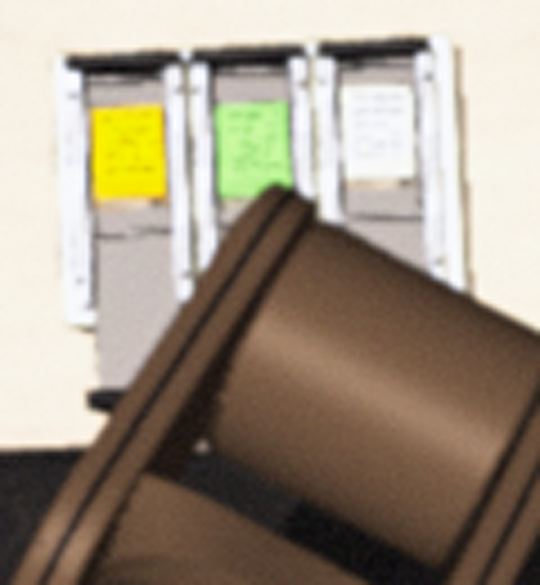

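The push stopped dead at TCP rack x≈0.587 with a force spike. The picture shows the white cassette at (378,130), level with its neighbours (green (255,150), orange (129,152)), so the white tray is home. Next I'll back off, lift and go over behind the green lip.

```bash
python3 -m inch '[{"ax":0,"ay":0,"az":0,"x":0,"y":0,"z":15,"hand":1},{"ax":0,"ay":0,"az":0,"x":0,"y":-35,"z":0,"hand":1},{"ax":0,"ay":0,"az":0,"x":0,"y":-35,"z":0,"hand":1},{"ax":0,"ay":0,"az":0,"x":25,"y":0,"z":0,"hand":1},{"ax":0,"ay":0,"az":0,"x":25,"y":0,"z":0,"hand":1}]'
python3 -m inch '[{"ax":0,"ay":0,"az":0,"x":0,"y":0,"z":-30,"hand":1},{"ax":0,"ay":0,"az":0,"x":0,"y":0,"z":-30,"hand":1},{"ax":0,"ay":0,"az":0,"x":0,"y":0,"z":0,"hand":1},{"ax":0,"ay":0,"az":0,"x":0,"y":0,"z":0,"hand":1}]'
cat > r.py <<'E'
from h import *
s=get_state();p=np.radians(4.5);c,n=np.cos(p),np.sin(p);e=s["eef_pos"];print("rack",np.round([c*e[0]+n*e[1],-n*e[0]+c*e[1],e[2]],4))
E
python3 r.py;python3 - <<'E'
from h import *
st=get_state();T=np.eye(4);T[:3,:3]=R.from_quat(st["tcp_rot"]).as_matrix();T[:3,3]=st["eef_pos"]
w=read_camera("wrist");s=read_camera("side");W=T@np.array(w["T_tool_cam"])
np.savez("w2.npz",W=W,img=w["img"],T=T)
a=cv2.resize(w["img"],None,fx=.75,fy=.75);b=cv2.resize(s["img"][180:320,270:420],None,fx=2,fy=2)
b=np.vstack([b,np.zeros((20,300,3),np.uint8)]);cv2.imwrite("pics/m2.png",np.clip(np.hstack([a,b])[:,:,::-1].astype(float)*1.5,0,255).astype('uint8'))
E
```

```text
time: 6.12
eef_pos: [0.5906, -0.1588, 0.1314]
tcp_rot: [0.483, 0.52, -0.518, -0.478]
contact_force: [0.0, 0.5, -1.0]
opening: 0.0
time: 6.45
eef_pos: [0.649, -0.1522, 0.1272]
tcp_rot: [0.48, 0.52, -0.519, -0.479]
contact_force: [-0.5, 0.6, -0.1]
opening: -0.001
rack [ 0.635  -0.2027  0.1272]
```

View pics/m2.png

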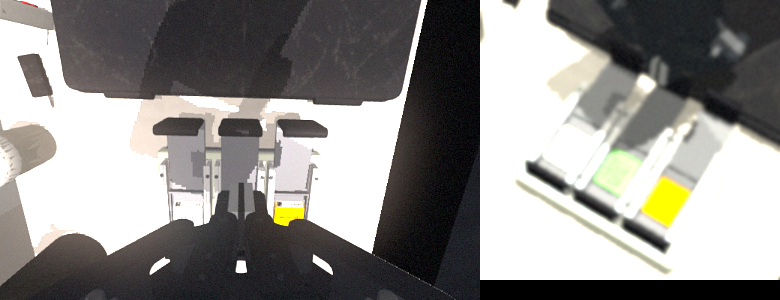

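The wrist view shows the three lips level and the shut fingers centred on the green lane, with the green lip at (241,127). I'll check its distance once, then descend in small steps.

```bash
python3 - <<'E'
from h import *
d=np.load("w2.npz");w=read_camera("wrist");p=np.radians(4.5);B=np.array([[np.cos(p),-np.sin(p)],[np.sin(p),np.cos(p)]])
for u,v in((178/.75,133/.75),(241/.75,133/.75),(305/.75,134/.75)):print((B.T@onz(w,u,v,.075,d["W"])[:2]).round(4))
E
python3 -m inch '[{"ax":0,"ay":0,"az":0,"x":0,"y":20,"z":0,"hand":1},{"ax":0,"ay":0,"az":0,"x":0,"y":15,"z":0,"hand":1},{"ax":0,"ay":0,"az":0,"x":0,"y":0,"z":0,"hand":1}]'; python3 r.py
```

```text
[ 0.6026 -0.2503]
[ 0.6025 -0.2027]
[ 0.6032 -0.1542]
time: 6.85
eef_pos: [0.6446, -0.1519, 0.0878]
tcp_rot: [-0.477, -0.518, 0.52, 0.483]
contact_force: [-0.5, 1.0, -1.3]
opening: 0.003
rack [ 0.6307 -0.202   0.0878]
```

```bash
python3 -m inch '[{"ax":0,"ay":0,"az":0,"x":0,"y":12,"z":2,"hand":1},{"ax":0,"ay":0,"az":0,"x":0,"y":10,"z":0,"hand":1},{"ax":0,"ay":0,"az":0,"x":0,"y":6,"z":0,"hand":1},{"ax":0,"ay":0,"az":0,"x":0,"y":0,"z":0,"hand":1}]'; python3 r.py
```

```text
time: 7.18
eef_pos: [0.6447, -0.1524, 0.0621]
tcp_rot: [-0.479, -0.519, 0.52, 0.481]
contact_force: [0.5, -0.3, -0.2]
opening: -0.003
rack [ 0.6308 -0.2025  0.0621]
```

```bash
python3 -m inch '[{"ax":0,"ay":0,"az":0,"x":0,"y":0,"z":8,"hand":1},{"ax":0,"ay":0,"az":0,"x":0,"y":0,"z":8,"hand":1},{"ax":0,"ay":0,"az":0,"x":0,"y":0,"z":8,"hand":1},{"ax":0,"ay":0,"az":0,"x":0,"y":0,"z":8,"hand":1},{"ax":0,"ay":0,"az":0,"x":0,"y":0,"z":8,"hand":1}]'; python3 r.py
python3 -m inch '[{"ax":0,"ay":0,"az":0,"x":0,"y":0,"z":8,"hand":1},{"ax":0,"ay":0,"az":0,"x":0,"y":0,"z":8,"hand":1},{"ax":0,"ay":0,"az":0,"x":0,"y":0,"z":8,"hand":1},{"ax":0,"ay":0,"az":0,"x":0,"y":0,"z":0,"hand":1}]'; python3 r.py
```

```text
time: 7.6
eef_pos: [0.6056, -0.1558, 0.0649]
tcp_rot: [0.48, 0.52, -0.519, -0.48]
contact_force: [2.2, 2.2, -0.0]
opening: -0.002
rack [ 0.5915 -0.2028  0.0649]
time: 7.93
eef_pos: [0.5805, -0.1581, 0.0643]
tcp_rot: [-0.479, -0.519, 0.52, 0.48]
contact_force: [-0.5, -0.0, 0.1]
opening: -0.001
rack [ 0.5663 -0.2032  0.0643]
```

```bash
python3 -m inch '[{"ax":0,"ay":0,"az":0,"x":0,"y":3,"z":4,"hand":1},{"ax":0,"ay":0,"az":0,"x":0,"y":0,"z":3,"hand":1},{"ax":0,"ay":0,"az":0,"x":0,"y":0,"z":0,"hand":1}]'; python3 r.py
python3 -m inch '[{"ax":0,"ay":0,"az":0,"x":0,"y":0,"z":3,"hand":1},{"ax":0,"ay":0,"az":0,"x":0,"y":0,"z":0,"hand":1}]'; python3 r.py
```

```text
time: 8.18
eef_pos: [0.5748, -0.1588, 0.0612]
tcp_rot: [-0.48, -0.519, 0.52, 0.48]
contact_force: [0.4, -0.7, 0.6]
opening: 0.002
rack [ 0.5606 -0.2034  0.0612]
time: 8.35
eef_pos: [0.5732, -0.1589, 0.0614]
tcp_rot: [0.481, 0.52, -0.519, -0.479]
contact_force: [4.7, 0.4, -2.3]
opening: -0.004
rack [ 0.5589 -0.2034  0.0614]
```

```bash
python3 -m inch '[{"ax":0,"ay":0,"az":0,"x":0,"y":0,"z":2,"hand":1},{"ax":0,"ay":0,"az":0,"x":0,"y":0,"z":0,"hand":1},{"ax":0,"ay":0,"az":0,"x":0,"y":0,"z":0,"hand":1},{"ax":0,"ay":0,"az":0,"x":0,"y":0,"z":0,"hand":1}]'; python3 r.py
```

```text
time: 8.68
eef_pos: [0.5731, -0.159, 0.0616]
tcp_rot: [0.482, 0.521, -0.518, -0.478]
contact_force: [10.3, 0.2, -5.6]
opening: -0.002
rack [ 0.5588 -0.2035  0.0616]
```

The tray is at the stop: TCP rack x stays at 0.559 while the force rises to 10 N. I'll unhook, lift away and check.

```bash
python3 -m inch '[{"ax":0,"ay":0,"az":0,"x":0,"y":0,"z":-8,"hand":1},{"ax":0,"ay":0,"az":0,"x":0,"y":0,"z":-6,"hand":1},{"ax":0,"ay":0,"az":0,"x":0,"y":0,"z":0,"hand":1},{"ax":0,"ay":0,"az":0,"x":0,"y":-25,"z":0,"hand":1},{"ax":0,"ay":0,"az":0,"x":0,"y":-35,"z":0,"hand":1}]'
python3 -m inch '[{"ax":0,"ay":0,"az":0,"x":0,"y":-40,"z":0,"hand":1},{"ax":0,"ay":0,"az":0,"x":0,"y":-40,"z":0,"hand":1},{"ax":0,"ay":0,"az":0,"x":0,"y":-20,"z":25,"hand":1},{"ax":0,"ay":0,"az":0,"x":-35,"y":0,"z":25,"hand":1},{"ax":0,"ay":0,"az":0,"x":-35,"y":0,"z":25,"hand":1}]'
python3 -m inch '[{"ax":0,"ay":0,"az":0,"x":-35,"y":0,"z":0,"hand":1},{"ax":0,"ay":0,"az":0,"x":-35,"y":0,"z":0,"hand":1},{"ax":0,"ay":0,"az":0,"x":-35,"y":0,"z":0,"hand":1},{"ax":0,"ay":0,"az":0,"x":0,"y":0,"z":0,"hand":1},{"ax":0,"ay":0,"az":0,"x":0,"y":0,"z":0,"hand":1}]'
python3 - <<'E'
from h import *
t=read_camera("top");cv2.imwrite("pics/t3.png",cv2.resize(t["img"][130:270,200:430],None,fx=3.4,fy=3.4,interpolation=2)[:,:,::-1])
E
```

```text
time: 9.1
eef_pos: [0.5807, -0.1564, 0.1171]
tcp_rot: [-0.476, -0.518, 0.521, 0.484]
contact_force: [0.2, -0.7, 0.1]
opening: 0.004
time: 9.52
eef_pos: [0.5164, -0.231, 0.2241]
tcp_rot: [-0.48, -0.52, 0.52, 0.477]
contact_force: [0.6, -0.2, -0.5]
opening: 0.001
time: 9.93
eef_pos: [0.5238, -0.3372, 0.2206]
tcp_rot: [-0.48, -0.519, 0.519, 0.481]
contact_force: [0.3, 0.0, -0.0]
opening: 0.0
```

View pics/t3.png

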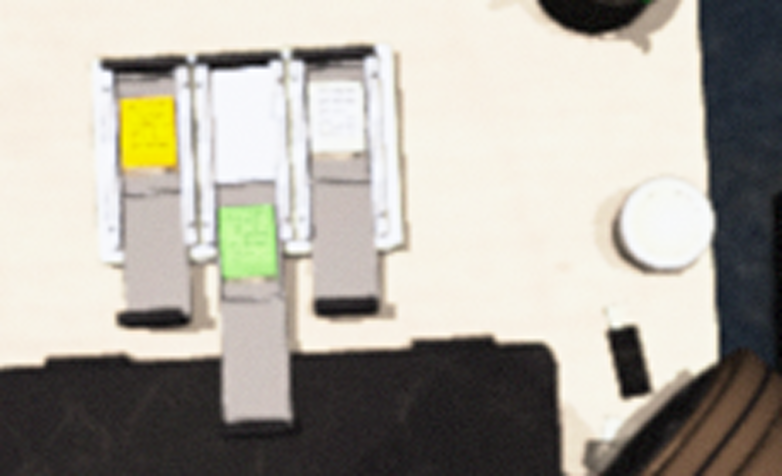

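The green lip is now at top-image pixel (276.5,255.6), about 59 mm out. The white lip (302,220) and the orange lip are level at home, each cassette lies in its pocket, and the pot is where it was. I'm handing in.

```bash
python3 -c "
from plant import *
print(get_state()['contact_force']);print(sign_off())"
```

```text
[-0.49035691  1.28490285  0.47704119]
the job is handed in; nothing more can be done
None
```

The white tray is fully home, the green tray is drawn out to its stop, and the job is handed in. `sign_off()` gives no verdict, so this rests on my own checks.

- **White tray:** I crossed the arm above the analyser with the gripper shut and pushed the white tray in by its lip. It stopped dead with a force spike of about 7 N, and the pictures show its lip level with the orange one.
- **Green tray:** I hooked the shut fingertips behind its lip and pulled until it stopped moving and the force reached about 10 N. The last top picture puts it about 59 mm out.
- **The rest:** In that picture the orange tray is shut, all three cassettes lie in their pockets, and the pot looks undisturbed. The arm ended clear of everything at about 10 s on the robot's clock.
- **Weaker checks:** The arm partly hid the timer in the last picture, so I did not confirm it by eye there. The fingertips passed it at about 0.2 m and no contact force showed. The cameras disagreed on the lip positions by up to about 4 mm.

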